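# Gauge a bushing on the go pin and sort it

### The job

Check the wide-bored brass bushing standing on the bench on the go gauge: slide it over the upright pin until it rests on the gauge's base. As it fits, lift it off again and set it down upright in the empty tray for passed parts, near the middle and without dropping it. Leave the narrow-bored bushing, which would not fit, standing where it is.

Things in the scene. Friction and masses are not known exactly. Their poses are not given: they have to be found in the camera images.
- bushing_wide_center (a point): Centre (half-way up) of the bushing to be gauged: a plain brass ring standing upright and loose on the bench, outside diameter 40 mm, 45 mm tall, bore 26 mm right through (wall 7 mm), 0.08 to 0.17 kg. Its z axis is the axis of the bore. It and the narrow-bored one may stand in either order.
- bushing_narrow_center (a point): Centre (half-way up) of the other brass bushing standing loose on the bench, same outside size (40 mm diameter, 45 mm tall) but with a thick wall and a bore of only 10 mm; leave it alone. Its z axis is the axis of the bore.
- gauge: The go gauge, fixed to the bench: a dark steel disc 80 mm in diameter and 12 mm thick with a bright steel pin of 16 mm diameter upright at its centre. The origin is the centre of the disc's underside, on the bench, z up along the pin. The pin is cylindrical up to 50 mm above the bench and then tapers to 6 mm at its tip, 64 mm above the bench. A bushing resting on the disc has its lower rim 12 mm above the bench, so its centre is 34.5 mm above it.
- passed_tray: The tray for passed parts, empty, grey, fixed to the bench: 110 x 110 mm outside, walls 3 mm thick, rim 15 mm above the bench, floor 3 mm thick, open at the top. The origin is the centre of its underside, on the bench; x and y run along its sides. A bushing set down in it has its centre 25.5 mm above the bench. A second tray of the same size, up to 0.3 m beside it, holds two rejected narrow-bored bushings (48 mm tall above the bench) and is not used.
Not all that is in view belongs to the job. Leave any pink look-alike of the part that bears bushing_narrow_center alone.

How it is judged:
On the way:
1. the wide-bored bushing is over the gauge pin, upright, and down on the gauge's base (horizontal distance between bushing_wide_center and gauge below 0.01 m and z of bushing_wide_center in the frame of gauge below 0.0405 m and angle between bushing_wide_center's own z axis and vertical below 0.18 rad), for 0.2 s.
At the end, for the whole second after the job is handed in: After being fully down on the gauge pin, the wide-bored bushing stands upright (within 10 degrees), still, on the floor of the passed-parts tray, its centre within 35 mm of the tray's along each side; the narrow-bored one stands within 20 mm of its start (x of bushing_wide_center in the frame of passed_tray between -0.035 and 0.035 m and y of bushing_wide_center in the frame of passed_tray between -0.035 and 0.035 m and z of bushing_wide_center in the frame of passed_tray below 0.03 m and angle between each of bushing_wide_center, bushing_narrow_center's own z axis and vertical below 0.18 rad and linear speed of bushing_wide below 0.02 m/s and distance of bushing_narrow_center from where it was at the start of the episode below 0.02 m); the robot touches nothing.
It fails at once if the wide-bored bushing is dropped or thrown (faster than 0.7 m/s while not held) (linear speed of bushing_wide above 0.7 m/s and contact force between the fingers and bushing_wide below 0.1 N).
It fails at once if the narrow-bored bushing is moved more than 30 mm (distance of bushing_narrow_center from where it was at the start of the episode above 0.03 m).
It also fails if it takes over 37 s, if anything falls off the work surface, if the arm or the gripper's body presses on something with over 40 N, if the wrist force passes 120 N, or if a joint passes its speed limit or range.

### The arm

A 6-joint arm with a two-finger parallel gripper is mounted at the origin on a cart in front of the work surface, level with it; the furniture and walls round the work are solid. World frame = base frame: x ahead of the robot, y to its left, z up, the work surface at z = 0. Lengths are in m, angles in rad, forces in N, time in s.
With the tool pointing down it reaches from about 0.275 to 0.825 m from the base axis. Payload 4.9 kg.
Tool frame: the origin (TCP) lies at the very end of the fingers, on their centre line; the grasp point (between the pads) lies 19 mm behind it (manip.grasp_offset is the distance from the TCP to the grasp point, in m); z points along the fingers, y is the direction in which the jaws open and shut (so a half turn about z gives the same grasp; the last joint's range is limited). The gripper opens to 85 mm and grips with 20 to 120 N. Pads are 22 mm wide; open, the fingers measure 114 mm over their backs; the gripper's body (76 mm by 85 mm) begins 54 mm behind the grasp point. The pads swing forward as they close: fully open they stand 13 mm farther back than shut.
Start: joints at [-1.455, 0.326, -0.193, 1.052, 0, 1.437], TCP at [0.136, -0.533, 0.231] pointing down, gripper open.
Joint ranges: [-2.65, 2.65], [-0.97, 1.79], [-1.3, 1.35], [-1.93, 2.1], [-1.47, 1.37], [-3.14, 3.14]. Speed limits (rad/s): [2.57, 2.57, 3.14, 3.14, 3.14, 3.14].

### API

Orientations are given as [roll, pitch, yaw] about the fixed x, y, z axes, in that order (R = Rz(yaw) Ry(pitch) Rx(roll)).
In Python, from workcell import manip gives the robot as it stands. The module is installed in compiled form; this text tells all that it offers.
- The arm moves only by the shell command python3 -m pendant 'ROWS' [FORCE]. ROWS is JSON, a list of rows, each a list of 7 numbers: the shift along the tool's x, y, z in mm, then the turn, a rotation vector about the tool's x, y, z in rad, then the finger opening in mm, from 0 to 85.4. A call has 1 to 8 rows; each row shifts and turns the pose as measured when the row begins, along the tool's axes as they then stand; what a row does not reach is not made up. A row lasts 1/12 s, in which the tool goes at most 41.7 mm and 7.16 degrees, less where a joint would pass 70% of its speed; a pose out of reach is approached as far as the arm can. A call with a gripper value outside its range is refused whole. The fingers move at their own pace and stop on an object; FORCE is the grip in N (left out, the last holds). Time passes only in rows, so rows that do not move let the fingers close. It gives the time, the measured TCP pose, the force and the opening at its end, in the units of the state.
- manip.state(): the state, without advancing time (a new reading comes with each control period).
- manip.get_image(name): name is "side" or "top" or "wrist"; returns a dict with "pixels" (384x512x3 uint8, red, green, blue), "range_z" (384x512 float32, m along the optical axis (not along the pixel's ray), 0 where there is no reading), "mtx" (3x3 intrinsics, pixels), "k1" (the pictures are not rectified: a ray, as slopes to the right and down, at radius r is drawn at 1 + k1 r^2 times it, then the intrinsics apply), "extrinsics" (4x4, takes a point from world to camera coordinates); the wrist camera has in their place "tool_from_camera" (4x4, takes a point from camera to tool coordinates, whose origin is the TCP and whose axes are the flange's). Camera axes: x right, y up, looking along -z (the intrinsics and any distortion apply to the point x, -y, -z); pixel columns grow to the right and rows downward; lengths in m; the calibration is good to about 2 mm. A picture is of the moment at which its call begins: read the wrist's pose just before it.
- manip.finish_job(): hands the job in, once; it reports no verdict.
The state is a dict: "time": time; "q": joint angles; "joint_vel": joint speeds; "joint_efforts": joint torques, N m; "eef_pos": TCP position; "eef_rot": TCP orientation; "wrist_force": force on the tool from outside, world axes, zero at the start; "wrist_torque": the same for the moment, N m; "gripper_width": finger opening in m.
Only numpy, scipy, OpenCV 4.12 (cv2) and the standard library are available. Lean on these libraries where they do the work, as an engineer would, in place of code of your own. Each camera call takes 0.05 s, during which the arm holds its last target. There are 200 camera calls.

## Working session

There is one attempt and no reset: what is moved stays moved. The work goes in short steps, Python scripts to look and compute and a shell command to move; the robot and the scene stay as the last step left them, time stands still between calls to the robot, and variables do not carry over. Pictures are saved under pics/ and viewed, about 8 in all and at most 12, crops included, and the job is handed in when it is done.

```bash
mkdir -p pics; cat > h.py <<'E'
import numpy as np, cv2
from workcell import manip
from scipy.spatial.transform import Rotation as R
def shot(n):
    s=manip.state(); im=manip.get_image(n)
    if n=="wrist":
        T=np.eye(4); T[:3,:3]=R.from_euler('xyz',s['eef_rot']).as_matrix(); T[:3,3]=s['eef_pos']
        im['c2w']=T@im['tool_from_camera']
    else: im['c2w']=np.linalg.inv(im['extrinsics'])
    return im
def rays(im,uv):
    uv=np.asarray(uv,float).reshape(-1,1,2)
    p=cv2.undistortPoints(uv,im['mtx'],np.array([im['k1'],0,0,0,0]))[:,0]
    d=np.c_[p[:,0],-p[:,1],-np.ones(len(p))]
    return im['c2w'][:3,3], d@im['c2w'][:3,:3].T, d
def onplane(im,uv,z):
    o,d,_=rays(im,uv); return o+d*((z-o[2])/d[:,2])[:,None]
def cloud(im):
    v,u=np.mgrid[:384,:512]; o,d,_=rays(im,np.c_[u.ravel(),v.ravel()])
    return (o+d*im['range_z'].reshape(-1,1)).reshape(384,512,3)
def save(im,f): cv2.imwrite('pics/'+f,im['pixels'][:,:,::-1])
E
python3 - <<'E'
from h import *
a=shot('top');b=shot('side')
import pickle; pickle.dump((a,b),open('ab.pkl','wb'))
t=np.vstack([a['pixels'],b['pixels']])[:,:,::-1]
cv2.imwrite('pics/1.png',cv2.resize(np.hstack([a['pixels'],b['pixels']])[:,:,::-1],(800,300),interpolation=cv2.INTER_AREA))
save(a,'top1.png')
for i in (a,b): print(i['c2w'][:3,3].round(3),i['mtx'][0,0],i['k1'])
print(manip.state(),manip.grasp_offset)
E
```

```text
[0.397 0.009 1.355] 423.08189935229575 -0.06803009666228085
[ 0.261 -0.805  0.541] 376.20320733636134 -0.04270566109378978
{'time': 0.1, 'q': array([-1.45518549e+00,  3.26881712e-01, -1.93482384e-01,  1.05200189e+00,
        3.57748753e-05,  1.43663811e+00]), 'joint_vel': array([ 0.00104728, -0.00097661,  0.00208244,  0.00150943, -0.00063727,
       -0.00095076]), 'joint_efforts': array([-9.94482798e-04, -4.44237328e+01,  2.63038659e+01,  7.98164372e-03,
       -2.06902655e-04, -1.25875417e-06]), 'eef_pos': array([ 0.13593253, -0.5324006 ,  0.2305742 ]), 'eef_rot': array([-3.14004188e+00, -2.45404980e-04,  2.49768836e-01]), 'wrist_force': array([ 0.26018535, -0.28782309, -0.0156326 ]), 'wrist_torque': array([ 0.03623377, -0.00082759,  0.01669607]), 'gripper_width': 0.08512069804922968} 0.0187
```

View pics/top1.png

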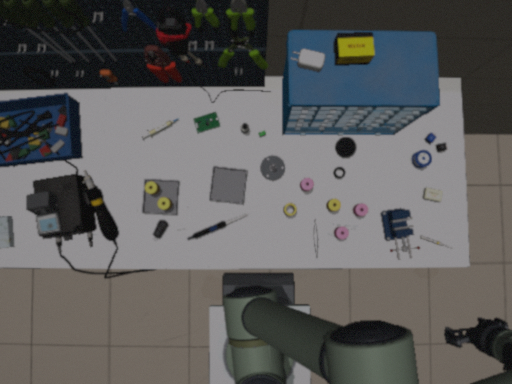

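View pics/1.png

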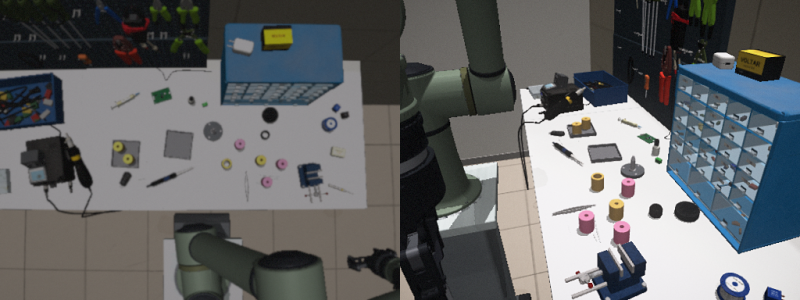

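The top view shows the wide ring at about (290,210), the narrow one at (334,205), the gauge at (272,168), the empty tray at (229,185) and the reject tray at (161,197). Pink look-alikes stand at (307,185), (361,210) and (342,233).

```bash
python3 - <<'E'
from h import *
import pickle
a,b=pickle.load(open('ab.pkl','rb'))
for n,uv,z in [('wide',(290,210),.045),('nar',(334,205),.045),('gauge',(272.5,168),.012),('tray',(229,185),.01),('pinkA',(307,185),.045),('pinkB',(361,210),.045),('pinkC',(342,233),.045)]:
    print(n,onplane(a,[uv],z)[0].round(3))
h=cv2.cvtColor(a['pixels'],cv2.COLOR_RGB2HSV)
m=cv2.inRange(h,(15,70,60),(35,255,255)); n,l,st,c=cv2.connectedComponentsWithStats(m)
for i in range(1,n):
    if st[i,4]>20 and 270<c[i][0]<350 and 180<c[i][1]<240: print(st[i],onplane(a,[c[i]],.04)[0].round(3))
g=a['pixels'].astype(int); sat=h[...,1]; 
m=((h[...,2]<150)&(sat<60)).astype(np.uint8)
n,l,st,c=cv2.connectedComponentsWithStats(m)
for i in range(1,n):
    if 150<st[i,4]<3000 and 200<c[i][0]<300 and 150<c[i][1]<215:
        pts=np.argwhere(l==i)[:,::-1].astype(np.float32); P=onplane(a,pts,.012)[:,:2].astype(np.float32)
        r=cv2.minAreaRect(P*1000); print(st[i],onplane(a,[c[i]],.012)[0].round(3),r)
s=manip.state(); print(R.from_euler('xyz',s['eef_rot']).as_matrix().round(3)); 
w=manip.get_image('wrist'); print(w['tool_from_camera'].round(3),w['mtx'][0,0])
E
```

```text
wide [ 0.449 -0.098  0.045]
nar [ 0.464 -0.235  0.045]
gauge [ 0.585 -0.046  0.012]
tray [0.531 0.094 0.01 ]
pinkA [ 0.527 -0.151  0.045]
pinkB [ 0.448 -0.319  0.045]
pinkC [ 0.377 -0.258  0.045]
[327 199  14  12 135] [ 0.465 -0.234  0.04 ]
[284 203  13  13  81] [ 0.452 -0.097  0.04 ]
[[ 0.969  0.247 -0.   ]
 [ 0.247 -0.969  0.002]
 [ 0.    -0.002 -1.   ]]
[[-0.001  0.961  0.275  0.069]
 [ 1.     0.001 -0.     0.001]
 [-0.     0.275 -0.961 -0.143]
 [ 0.     0.     0.     1.   ]] 286.29994782917413
```

```bash
python3 -m pendant '[[30,-24,0,0,0,-0.12,85],[33,-21,0,0,0,-0.12,85],[35,-16,0,0,0,-0.12,85],[37,-12,0,0,0,-0.12,85],[38,-8,0,0,0,-0.12,85],[38,-3,0,0,0,-0.12,85],[38,2,0,0,0,-0.12,85],[38,6,0,0,0,-0.12,85]]' 40; python3 -c "
from h import *;s=manip.state();print(s['q'],s['eef_rot'])"
```

```text
time: 0.82
eef_pos: [0.3192, -0.2794, 0.2275]
eef_rot: [-3.14, -0.0, 1.238]
wrist_force: [1.1, -0.7, -0.4]
gripper_width: 0.0851
[-8.92787049e-01  9.66336460e-02 -4.98290658e-01  9.77315381e-01
 -6.61271109e-04  1.01087131e+00] [-3.14001849e+00 -2.06308887e-04  1.23793461e+00]
```

```bash
python3 -m pendant '[[35,11,0,0,0,-0.12,85],[34,15,0,0,0,-0.12,85],[32,19,0,0,0,-0.09,85],[30,22,5,0,0,0,85],[30,22,10,0,0,0,85],[26,20,10,0,0,0,85],[0,0,0,0,0,0,85]]'; python3 - <<'E'
from h import *
w=shot('wrist'); save(w,'w1.png'); s=manip.state(); print(s['eef_pos'],s['eef_rot'])
import pickle; pickle.dump(w,open('w1.pkl','wb'))
C=cloud(w)
h=cv2.cvtColor(w['pixels'],cv2.COLOR_RGB2HSV)
m=cv2.inRange(h,(15,70,60),(35,255,255)); n,l,st,c=cv2.connectedComponentsWithStats(m)
for i in range(1,n):
    if st[i,4]>200:
        P=C[l==i]; T=P[(P[:,2]>.041)&(P[:,2]<.05)]
        print(st[i],np.percentile(P[:,2],[5,50,95]).round(4),len(T),T[:,:2].mean(0) if len(T) else '', cv2.minEnclosingCircle(T[:,:2].astype(np.float32)) if len(T)>5 else '')
E
```

```text
time: 1.4
eef_pos: [0.454, -0.087, 0.2023]
eef_rot: [3.139, -0.001, 1.595]
wrist_force: [-1.4, -0.7, 0.1]
gripper_width: 0.0849
[ 0.45288244 -0.08858446  0.20273125] [3.13965701e+00 2.27999298e-04 1.59422468e+00]
[242 162  37  41 730] [0.0115 0.0446 0.0461] 581 [ 0.45317872 -0.09578196] ((0.4532506465911865, -0.09674350917339325), 0.01992863416671753)
[253 263  32  45 949] [0.01   0.0447 0.0461] 684 [ 0.466335   -0.23321365] ((0.46643543243408203, -0.23468123376369476), 0.0198085755109787)
```

View pics/w1.png

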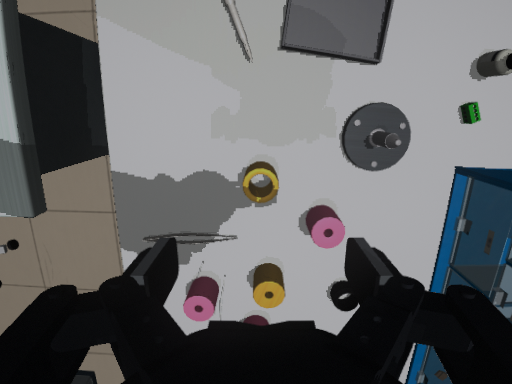

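The wrist view shows the wide ring with its open bore at (261,182), the narrow one at (268,290), the gauge disc at (376,137) with its pin tip at (392,141), and part of the empty tray at the top (335,25).

```bash
python3 - <<'E'
from h import *
import pickle
w=pickle.load(open('w1.pkl','rb')); a,b=pickle.load(open('ab.pkl','rb'))
C=cloud(w); v=w['pixels'].max(2)
def circ(P):
    A=np.c_[2*P[:,:2],np.ones(len(P))]; x=np.linalg.lstsq(A,(P[:,:2]**2).sum(1),rcond=None)[0]
    return x[:2],np.sqrt(x[2]+x[:2]@x[:2])
sub=np.zeros(v.shape,bool); sub[95:180,335:418]=1
D=C[sub&(C[...,2]>.009)&(C[...,2]<.016)]
print('disc depth',len(D),cv2.minEnclosingCircle(D[:,:2].astype(np.float32)), np.median(D[:,2]))
m=(sub&(v<110)).astype(np.uint8)
k=max(cv2.findContours(m,cv2.RETR_EXTERNAL,cv2.CHAIN_APPROX_NONE)[0],key=cv2.contourArea)
P=onplane(w,k[:,0],.012); print('disc ray',cv2.minEnclosingCircle(P[:,:2].astype(np.float32)))
Pn=C[sub&(C[...,2]>.045)&(C[...,2]<.07)]; print('pin',len(Pn),Pn.mean(0),Pn.min(0),Pn.max(0))
print('pintip ray',onplane(w,[(392,141)],.064))
# tray from top
for nm,im,box in (('top',a,(160,208,205,252)),('side',b,(175,215,230,290))):
    C=cloud(im); r0,r1,c0,c1=box; vv=im['pixels'].max(2)
    sub=np.zeros(vv.shape,np.uint8); sub[r0:r1,c0:c1]=1
    m=((vv<130)&(sub>0)).astype(np.uint8)
    k=max(cv2.findContours(m,cv2.RETR_EXTERNAL,cv2.CHAIN_APPROX_NONE)[0],key=cv2.contourArea)
    P=onplane(im,k[:,0],.013)[:,:2].astype(np.float32); print(nm,cv2.boundingRect(k),cv2.minAreaRect(P*1000))
E
```

```text
disc depth 3228 ((0.5878092646598816, -0.04468414559960365), 0.040577102452516556) 0.01208037569995285
disc ray ((0.5853592753410339, -0.04365788772702217), 0.041853874921798706)
pin 221 [ 0.58494039 -0.04393271  0.05551316] [ 0.58004057 -0.05229602  0.04501186] [ 0.59437471 -0.03660132  0.06536887]
pintip ray [[ 0.58189095 -0.04362964  0.064     ]]
top (209, 166, 39, 39) ((530.0120849609375, 96.97252655029297), (114.84403991699219, 115.31645965576172), 83.408447265625)
side (240, 184, 44, 25) ((529.6060791015625, 88.63365173339844), (128.74331665039062, 110.68439483642578), 83.40638732910156)
```

```bash
python3 -m pendant '[[-8,0,20,0,0,0.02,85],[0,0,38,0,0,0,85],[0,0,38,0,0,0,85],[0,0,30,0,0,0,85],[0,0,20,0,0,0,85],[0,0,0,0,0,0,85]]'
```

```text
time: 1.95
eef_pos: [0.455, -0.1014, 0.0549]
eef_rot: [3.133, 0.006, 1.572]
wrist_force: [-0.8, -1.1, 1.1]
gripper_width: 0.0853
```

```bash
python3 -m pendant '[[4,-2,15,0,0,0,85],[0,0,15,0,0,0,85],[0,0,12,0,0,0,85],[0,0,0,0,0,0,85]]';python3 - <<'E'
from h import *
w=shot('wrist'); s=manip.state(); print(s['eef_pos'],s['eef_rot'])
C=cloud(w)
h=cv2.cvtColor(w['pixels'],cv2.COLOR_RGB2HSV)
m=cv2.inRange(h,(15,70,60),(35,255,255)); n,l,st,c=cv2.connectedComponentsWithStats(m)
for i in range(1,n):
    if st[i,4]>200:
        P=C[l==i]; T=P[(P[:,2]>.041)&(P[:,2]<.05)]
        print(st[i],np.percentile(P[:,2],[5,50,95]).round(4),len(T), cv2.minEnclosingCircle(T[:,:2].astype(np.float32)) if len(T)>5 else '')
E
```

```text
time: 2.28
eef_pos: [0.4527, -0.1016, 0.0144]
eef_rot: [3.134, 0.008, 1.566]
wrist_force: [-0.8, 0.7, 0.1]
gripper_width: 0.0848
[ 0.45347191 -0.10189264  0.01532761] [3.13258316 0.0080829  1.56586621]
[ 219  193   89  106 3704] [0.0158 0.0449 0.046 ] 3056 ((0.45341217517852783, -0.09673742949962616), 0.020256442949175835)
```

```bash
python3 -m pendant '[[6,0,6,0,0,0,85],[0,0,0,0,0,0,70],[0,0,0,0,0,0,20],[0,0,0,0,0,0,20],[0,0,0,0,0,0,20],[0,0,0,0,0,0,20]]' 40
```

```text
time: 2.83
eef_pos: [0.4566, -0.0976, 0.0142]
eef_rot: [3.126, 0.011, 1.564]
wrist_force: [0.4, -0.7, -1.3]
gripper_width: 0.0389
```

```bash
python3 -m pendant '[[0,0,-15,0,0,0,20],[0,0,-25,0,0,0,20],[0,0,-30,0,0,0,20],[10,20,-20,0,0,0,20],[12,30,0,0,0,0,20],[12,30,0,0,0,0,20],[10,25,0,0,0,0,20],[0,0,0,0,0,0,20]]';python3 - <<'E'
from h import *
w=shot('wrist'); s=manip.state(); print(s['eef_pos'],s['eef_rot'],s['gripper_width'],s['wrist_force']); save(w,'w2.png')
C=cloud(w)
h=cv2.cvtColor(w['pixels'],cv2.COLOR_RGB2HSV)
m=cv2.inRange(h,(15,70,60),(35,255,255)); n,l,st,c=cv2.connectedComponentsWithStats(m)
for i in range(1,n):
    if st[i,4]>400:
        P=C[l==i]; z=np.percentile(P[:,2],90); T=P[(abs(P[:,2]-z)<.004)]
        print(st[i],z,len(T), cv2.minEnclosingCircle(T[:,:2].astype(np.float32)))
E
```

```text
time: 3.5
eef_pos: [0.5621, -0.0509, 0.1102]
eef_rot: [3.127, 0.009, 1.561]
wrist_force: [0.6, -0.8, -1.0]
gripper_width: 0.039
[ 0.55965927 -0.05134563  0.10968901] [3.13018081 0.0098483  1.56070677] 0.03942967481871329 [ 0.28747788  0.5560874  -1.02710852]
[ 218  199   88  108 6370] 0.14186727124140522 3273 ((0.5612788200378418, -0.05024074763059616), 0.020286589860916138)
```

View pics/w2.png

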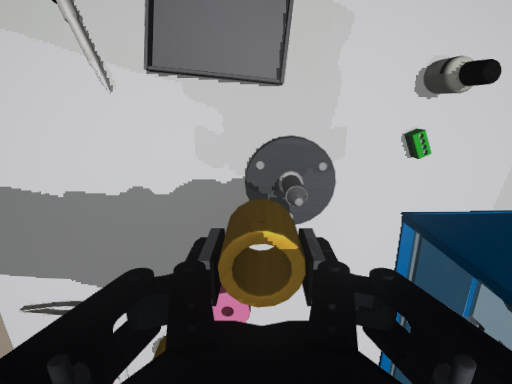

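The view shows the bushing held upright (bore at 262,280), with the gauge disc at (290,178) and its pin tip near (298,201).

```bash
python3 - <<'E'
from h import *
w=shot('wrist'); s=manip.state(); print(s['eef_pos'],s['eef_rot'])
C=cloud(w); v=w['pixels'].max(2)
print('tip ray',onplane(w,[(298,201)],.064))
sub=np.zeros(v.shape,bool); sub[125:222,235:345]=1
Pn=C[sub&(C[...,2]>.058)&(C[...,2]<.067)]; print('tip depth',len(Pn),Pn.mean(0))
D=C[sub&(C[...,2]>.009)&(C[...,2]<.015)&(v<120)]
print('disc',cv2.minEnclosingCircle(D[:,:2].astype(np.float32)))
Hh=cv2.convexHull(onplane(w,np.argwhere(sub&(v<95))[:,::-1],.012)[:,:2].astype(np.float32))[:,0]
print('disc ray',cv2.minEnclosingCircle(Hh))
E
```

```text
[ 0.55734118 -0.05164099  0.10901201] [3.13323223 0.00965407 1.55987577]
tip ray [[ 0.58526528 -0.04426964  0.064     ]]
tip depth 151 [ 0.58801193 -0.04300447  0.06200601]
disc ((0.5878846645355225, -0.04412291571497917), 0.03984595835208893)
disc ray ((0.5772648453712463, -0.04946882650256157), 0.05105634406208992)
```

```bash
python3 -m pendant '[[4,14,0,0,0,0,20],[3,12,0,0,0,0,20],[0,0,0,0,0,0,20],[0,0,0,0,0,0,20]]';python3 - <<'E'
from h import *
w=shot('wrist'); s=manip.state(); print(s['eef_pos'],s['eef_rot'],s['joint_vel'].round(3)); save(w,'w3.png')
C=cloud(w)
h=cv2.cvtColor(w['pixels'],cv2.COLOR_RGB2HSV)
m=cv2.inRange(h,(15,70,60),(35,255,255)); n,l,st,c=cv2.connectedComponentsWithStats(m)
for i in range(1,n):
    if st[i,4]>1500:
        P=C[l==i]; z=np.percentile(P[:,2],90); T=P[(abs(P[:,2]-z)<.004)]
        print(st[i],z,len(T), cv2.minEnclosingCircle(T[:,:2].astype(np.float32)))
v=w['pixels'].max(2); sub=np.zeros(v.shape,bool); sub[125:240,180:345]=1
Pn=C[sub&(C[...,2]>.058)&(C[...,2]<.067)]; print('tip depth',len(Pn),Pn.mean(0) if len(Pn) else '')
E
```

```text
time: 3.93
eef_pos: [0.5769, -0.0455, 0.1069]
eef_rot: [-3.14, 0.009, 1.558]
wrist_force: [-0.8, 0.0, -1.5]
gripper_width: 0.0393
[ 0.57667451 -0.04548866  0.10682681] [-3.13994114  0.0090674   1.55783349] [-0.001 -0.005 -0.004 -0.002  0.002  0.001]
[ 218  199   88  108 6468] 0.13856644913524943 3282 ((0.5768793225288391, -0.04512150213122368), 0.020475264638662338)
tip depth 22 [ 0.59061813 -0.04060282  0.05966681]
```

View pics/w3.png

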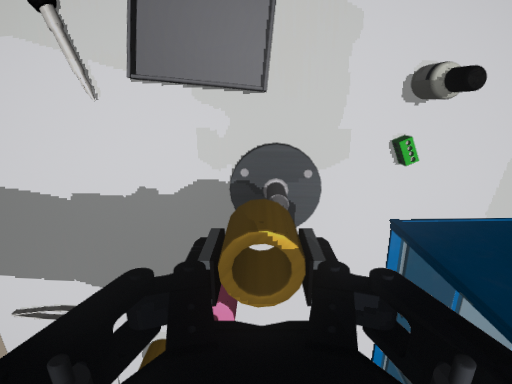

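```bash
python3 -m pendant '[[1,9,0,0,0,0,20],[0,0,10,0,0,0,20],[0,0,5,0,0,0,20],[0,0,0,0,0,0,20]]';python3 - <<'E'
from h import *
w=shot('wrist'); s=manip.state(); print(s['eef_pos'],s['eef_rot']); save(w,'w4.png')
C=cloud(w)
h=cv2.cvtColor(w['pixels'],cv2.COLOR_RGB2HSV)
m=cv2.inRange(h,(15,70,60),(35,255,255)); n,l,st,c=cv2.connectedComponentsWithStats(m)
i=1+np.argmax(st[1:,4])
P=C[l==i]; z=np.percentile(P[:,2],90); T=P[(abs(P[:,2]-z)<.004)]
print(z,len(T), cv2.minEnclosingCircle(T[:,:2].astype(np.float32)))
v=w['pixels'].max(2); sub=np.zeros(v.shape,bool); sub[130:240,195:345]=1
D=C[sub&(C[...,2]>.009)&(C[...,2]<.015)&(v<120)]
print('disc',cv2.minEnclosingCircle(D[:,:2].astype(np.float32)))
m=(sub&(v<110)).astype(np.uint8)
k=max(cv2.findContours(m,cv2.RETR_EXTERNAL,cv2.CHAIN_APPROX_NONE)[0],key=cv2.contourArea)[:,0]
k=k[k[:,1]<190]; P=onplane(w,k,.012)
A=np.c_[2*P[:,:2],np.ones(len(P))]; x=np.linalg.lstsq(A,(P[:,:2]**2).sum(1),rcond=None)[0]; print('fit',x[:2],np.sqrt(x[2]+x[:2]@x[:2]))
E
```

```text
time: 4.32
eef_pos: [0.5834, -0.0458, 0.0904]
eef_rot: [-3.138, 0.009, 1.556]
wrist_force: [-0.5, 0.0, -1.7]
gripper_width: 0.039
[ 0.58307006 -0.04570584  0.09043073] [-3.13715865  0.00902312  1.5558117 ]
0.12207392886762321 3283 ((0.5832229852676392, -0.04524308443069458), 0.02026602439582348)
disc ((0.5884829163551331, -0.043880488723516464), 0.03982182592153549)
fit [ 0.58795685 -0.04283741] 0.03867650578602163
```

View pics/w4.png

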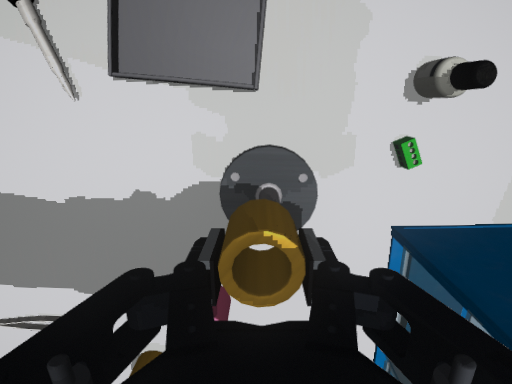

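The disc sits at (268,192) and the bushing at (262,270), so the bushing is a few mm short in world x. I'll correct that and lower it.

```bash
python3 -m pendant '[[2,5,0,0,0,0,20],[0,0,0,0,0,0,20],[0,0,8,0,0,0,20],[0,0,8,0,0,0,20],[0,0,8,0,0,0,20],[0,0,0,0,0,0,20]]'
```

```text
time: 4.87
eef_pos: [0.5884, -0.0438, 0.0641]
eef_rot: [-3.137, 0.009, 1.556]
wrist_force: [-0.3, -0.8, -0.8]
gripper_width: 0.0392
```

```bash
python3 -m pendant '[[0,-1,10,0,0,0,20],[0,0,10,0,0,0,20],[0,0,9,0,0,0,20],[0,0,5,0,0,0,20],[0,0,0,0,0,0,20]]'; python3 - <<'E'
from h import *
w=shot('wrist'); s=manip.state(); print(s['eef_pos'],s['eef_rot'],s['wrist_force'])
C=cloud(w)
h=cv2.cvtColor(w['pixels'],cv2.COLOR_RGB2HSV)
m=cv2.inRange(h,(15,70,60),(35,255,255)); n,l,st,c=cv2.connectedComponentsWithStats(m)
i=1+np.argmax(st[1:,4])
P=C[l==i]; z=np.percentile(P[:,2],90); T=P[(abs(P[:,2]-z)<.004)]
print(z,np.median(T[:,2]),cv2.minEnclosingCircle(T[:,:2].astype(np.float32)))
E
```

```text
time: 5.28
eef_pos: [0.5869, -0.0441, 0.026]
eef_rot: [-3.137, 0.009, 1.556]
wrist_force: [-1.2, -0.4, 6.4]
gripper_width: 0.0391
[ 0.5869832  -0.0441242   0.02625422] [-3.13722205  0.00908732  1.55586931] [ 0.43060575  0.2959029  -0.94007814]
0.057829781520679226 0.057152078910924387 ((0.5862414836883545, -0.04336806386709213), 0.020304173231124878)
```

```bash
python3 -m pendant '[[0,0,0,0,0,0,48],[0,0,0,0,0,0,48],[0,0,0,0,0,0,48],[0,0,0,0,0,0,48],[0,0,0,0,0,0,48]]'; python3 - <<'E'
from h import *
w=shot('wrist'); s=manip.state(); print(s['eef_pos'],s['eef_rot'],s['wrist_force']);save(w,'w5.png')
C=cloud(w)
h=cv2.cvtColor(w['pixels'],cv2.COLOR_RGB2HSV)
m=cv2.inRange(h,(15,70,60),(35,255,255)); n,l,st,c=cv2.connectedComponentsWithStats(m)
i=1+np.argmax(st[1:,4])
P=C[l==i]; z=np.percentile(P[:,2],90); T=P[(abs(P[:,2]-z)<.004)]
print(z,np.median(T[:,2]),cv2.minEnclosingCircle(T[:,:2].astype(np.float32)))
E
```

```text
time: 5.75
eef_pos: [0.5877, -0.0444, 0.0268]
eef_rot: [-3.139, 0.009, 1.556]
wrist_force: [-0.3, 0.4, 0.2]
gripper_width: 0.0479
[ 0.58778891 -0.04433253  0.02682844] [-3.13868422  0.0093964   1.55580441] [-0.27476222  0.74986954 -0.19594528]
0.057559854019119554 0.056952247363336594 ((0.5866971015930176, -0.04341041296720505), 0.02022543177008629)
```

View pics/w5.png

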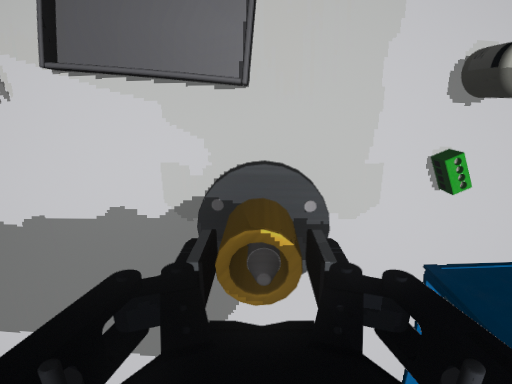

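The ring (258,265) is seated over the pin, whose tip shows in the bore at (263,268). I'll grip it again, lift it and carry it to the tray.

```bash
python3 -m pendant '[[0,0,0,0,0,0,20],[0,0,0,0,0,0,20],[0,0,0,0,0,0,20],[0,0,-12,0,0,0,20],[0,0,-20,0,0,0,20],[0,0,-20,0,0,0,20],[0,0,-20,0,0,0,20],[0,0,0,0,0,0,20]]' 40
```

```text
time: 6.47
eef_pos: [0.5859, -0.0432, 0.1023]
eef_rot: [-3.134, 0.009, 1.556]
wrist_force: [0.4, 0.2, -0.6]
gripper_width: 0.039
```

```bash
python3 -c "
from h import *;s=manip.state();print(s['eef_pos'],s['gripper_width'])"
```

```text
[ 0.5858592  -0.04322488  0.10225639] 0.03899766207447925
```

```bash
python3 -m pendant '[[12,-5,0,0,0,0,20],[22,-9,0,0,0,0,20],[25,-10,0,0,0,0,20],[25,-10,0,0,0,0,20],[18,-8,0,0,0,0,20],[8,-4,0,0,0,0,20],[0,0,0,0,0,0,20],[0,0,0,0,0,0,20]]'; python3 - <<'E'
from h import *
w=shot('wrist'); s=manip.state(); print(s['eef_pos'],s['eef_rot'],s['wrist_force']);save(w,'w6.png')
C=cloud(w)
h=cv2.cvtColor(w['pixels'],cv2.COLOR_RGB2HSV)
m=cv2.inRange(h,(15,70,60),(35,255,255)); n,l,st,c=cv2.connectedComponentsWithStats(m)
i=1+np.argmax(st[1:,4])
P=C[l==i]; z=np.percentile(P[:,2],90); T=P[(abs(P[:,2]-z)<.004)]
print(z,cv2.minEnclosingCircle(T[:,:2].astype(np.float32)))
E
```

```text
time: 7.13
eef_pos: [0.536, 0.0742, 0.0995]
eef_rot: [-3.131, 0.008, 1.555]
wrist_force: [-0.7, -0.8, -1.7]
gripper_width: 0.0388
[0.53602102 0.07397054 0.09942013] [-3.13093394  0.00783381  1.55391724] [-0.12515332 -0.55443987 -1.53466863]
0.12983730950182934 ((0.5361031293869019, 0.07499732077121735), 0.020210323855280876)
```

View pics/w6.png

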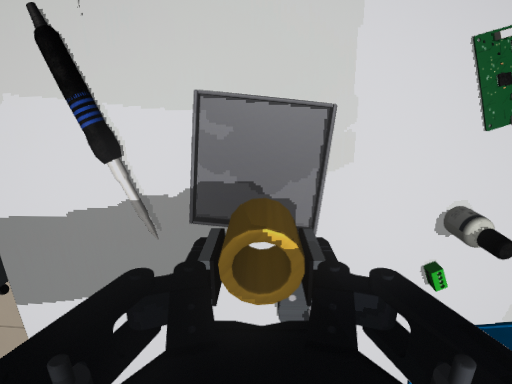

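The tray's rim corners are at about (194,91), (335,105), (190,222) and, half hidden, near (316,235).

```bash
python3 - <<'E'
from h import *
w=shot('wrist'); P=onplane(w,[(194,91),(335,105),(190,222),(316,235)],.015); print(P.round(4),P.mean(0), (P[1]+P[2])/2, np.linalg.norm(P[1]-P[2]), manip.state()['eef_pos'])
E
```

```text
[[0.4851 0.1571 0.015 ]
 [0.5921 0.1449 0.015 ]
 [0.4731 0.0506 0.015 ]
 [0.5814 0.0371 0.015 ]] [0.53292236 0.09743505 0.015     ] [0.53259727 0.09776594 0.015     ] 0.1519392912367714 [0.53654014 0.0734065  0.09958786]
```

```bash
python3 -m pendant '[[14,-2,0,0,0,0,20],[11,-1,0,0,0,0,20],[0,0,0,0,0,0,20],[0,0,20,0,0,0,20],[0,0,20,0,0,0,20],[0,0,15,0,0,0,20],[0,0,0,0,0,0,20]]'; python3 - <<'E'
from h import *
w=shot('wrist'); s=manip.state(); print(s['eef_pos'],s['eef_rot'],s['wrist_force'])
C=cloud(w)
h=cv2.cvtColor(w['pixels'],cv2.COLOR_RGB2HSV)
m=cv2.inRange(h,(15,70,60),(35,255,255)); n,l,st,c=cv2.connectedComponentsWithStats(m)
i=1+np.argmax(st[1:,4])
P=C[l==i]; z=np.percentile(P[:,2],90); T=P[(abs(P[:,2]-z)<.004)]
print(z,np.median(T[:,2]),cv2.minEnclosingCircle(T[:,:2].astype(np.float32)))
E
```

```text
time: 7.82
eef_pos: [0.5398, 0.0928, 0.0441]
eef_rot: [-3.139, 0.011, 1.545]
wrist_force: [-0.2, -0.5, -2.4]
gripper_width: 0.039
[0.54044635 0.0927924  0.04527016] [-3.14061951  0.01114438  1.54495772] [-0.9111345   0.47908408 -2.06722538]
0.07440804895998683 0.07383004686273865 ((0.5396153330802917, 0.09374240040779114), 0.020169556140899658)
```

```bash
python3 -m pendant '[[4,-6,5,0,0,0,20],[0,0,8,0,0,0,20],[0,0,6,0,0,0,20],[0,0,4,0,0,0,20],[0,0,0,0,0,0,20]]'; python3 - <<'E'
from h import *
w=shot('wrist'); s=manip.state(); print(s['eef_pos'],s['eef_rot'],s['wrist_force'])
C=cloud(w)
h=cv2.cvtColor(w['pixels'],cv2.COLOR_RGB2HSV)
m=cv2.inRange(h,(15,70,60),(35,255,255)); n,l,st,c=cv2.connectedComponentsWithStats(m)
i=1+np.argmax(st[1:,4])
P=C[l==i]; z=np.percentile(P[:,2],90); T=P[(abs(P[:,2]-z)<.004)]
print(z,np.median(T[:,2]),cv2.minEnclosingCircle(T[:,:2].astype(np.float32)))
E
```

```text
time: 8.28
eef_pos: [0.5368, 0.096, 0.0232]
eef_rot: [3.138, 0.011, 1.543]
wrist_force: [-0.2, -0.4, -1.2]
gripper_width: 0.0396
[0.53687601 0.09602241 0.02344914] [3.13761144 0.01124173 1.54341527] [ 0.06448783 -0.76991547 -1.30472061]
0.053493597257313785 0.052927615125243715 ((0.5362051725387573, 0.09677144885063171), 0.020366674289107323)
```

About 5 mm remain.

```bash
python3 -m pendant '[[0,0,3,0,0,0,20],[0,0,2,0,0,0,20],[0,0,1,0,0,0,20],[0,0,0,0,0,0,20]]'
```

```text
time: 8.67
eef_pos: [0.538, 0.096, 0.0184]
eef_rot: [3.135, 0.011, 1.544]
wrist_force: [-0.9, 0.3, -1.4]
gripper_width: 0.0397
```

```bash
python3 -m pendant '[[0,0,1,0,0,0,20],[0,0,1,0,0,0,20],[0,0,0,0,0,0,20]]'
```

```text
time: 8.92
eef_pos: [0.5383, 0.096, 0.0187]
eef_rot: [3.134, 0.011, 1.544]
wrist_force: [0.5, -0.3, -2.3]
gripper_width: 0.039
```

```bash
python3 -m pendant '[[0,0,3,0,0,0,20],[0,0,0,0,0,0,20]]'; python3 - <<'E'
from h import *
w=shot('wrist'); s=manip.state(); print(s['eef_pos'],s['wrist_force'])
C=cloud(w)
h=cv2.cvtColor(w['pixels'],cv2.COLOR_RGB2HSV)
m=cv2.inRange(h,(15,70,60),(35,255,255)); n,l,st,c=cv2.connectedComponentsWithStats(m)
i=1+np.argmax(st[1:,4])
P=C[l==i]; z=np.percentile(P[:,2],90); T=P[(abs(P[:,2]-z)<.004)]
print(z,np.median(T[:,2]),cv2.minEnclosingCircle(T[:,:2].astype(np.float32)))
E
```

```text
time: 9.08
eef_pos: [0.5395, 0.096, 0.0187]
eef_rot: [3.131, 0.011, 1.544]
wrist_force: [0.6, -0.4, -0.5]
gripper_width: 0.0392
[0.53978872 0.09606439 0.01866055] [ 0.08116162 -0.05703941 -1.84836316]
0.049247887531189846 0.048713598454730694 ((0.539158046245575, 0.09706992655992508), 0.020187443122267723)
```

```bash
python3 -m pendant '[[0,-2,3,0,0,0,20],[0,0,2,0,0,0,20],[0,0,0,0,0,0,20]]'
```

```text
time: 9.38
eef_pos: [0.54, 0.0961, 0.0185]
eef_rot: [3.126, 0.011, 1.544]
wrist_force: [0.3, 0.7, -1.1]
gripper_width: 0.0392
```

```bash
python3 -m pendant '[[0,0,5,0,0,0,20],[0,0,0,0,0,0,20]]'; python3 - <<'E'
from h import *
w=shot('wrist'); s=manip.state(); print(s['q'].round(3),s['eef_pos'],s['wrist_force'])
C=cloud(w)
h=cv2.cvtColor(w['pixels'],cv2.COLOR_RGB2HSV)
m=cv2.inRange(h,(15,70,60),(35,255,255)); n,l,st,c=cv2.connectedComponentsWithStats(m)
i=1+np.argmax(st[1:,4])
P=C[l==i]; z=np.percentile(P[:,2],90); T=P[(abs(P[:,2]-z)<.004)]
print(z,np.median(T[:,2]),cv2.minEnclosingCircle(T[:,:2].astype(np.float32)))
E
```

```text
time: 9.55
eef_pos: [0.5413, 0.0962, 0.0175]
eef_rot: [3.122, 0.011, 1.545]
wrist_force: [0.1, -0.6, -2.0]
gripper_width: 0.0391
[ 0.049  0.55  -0.467  0.534 -0.013  1.645] [0.54177457 0.09623906 0.01742721] [ 0.17353845  0.96608227 -1.86939996]
0.049325010578918776 0.048777846689839616 ((0.5404611229896545, 0.09723500907421112), 0.020116878673434258)
```

```bash
python3 -m pendant '[[0,0,0,0,0,0,43],[0,0,0,0,0,0,48],[0,0,0,0,0,0,54],[0,0,0,0,0,0,54],[0,0,0,0,0,0,54]]'; python3 - <<'E'
from h import *
w=shot('wrist'); s=manip.state(); print(s['eef_pos'],s['wrist_force']);save(w,'w7.png')
C=cloud(w)
h=cv2.cvtColor(w['pixels'],cv2.COLOR_RGB2HSV)
m=cv2.inRange(h,(15,70,60),(35,255,255)); n,l,st,c=cv2.connectedComponentsWithStats(m)
i=1+np.argmax(st[1:,4])
P=C[l==i]; z=np.percentile(P[:,2],90); T=P[(abs(P[:,2]-z)<.004)]
print(z,np.median(T[:,2]),cv2.minEnclosingCircle(T[:,:2].astype(np.float32)))
E
```

```text
time: 10.02
eef_pos: [0.5415, 0.0962, 0.015]
eef_rot: [3.122, 0.011, 1.545]
wrist_force: [0.1, 0.1, -0.5]
gripper_width: 0.0541
[0.54138534 0.09615967 0.01500641] [0.17601361 0.82488568 0.07455228]
0.04845872545315745 0.047933395018348625 ((0.5416558384895325, 0.09667930006980896), 0.020684439688920975)
```

View pics/w7.png

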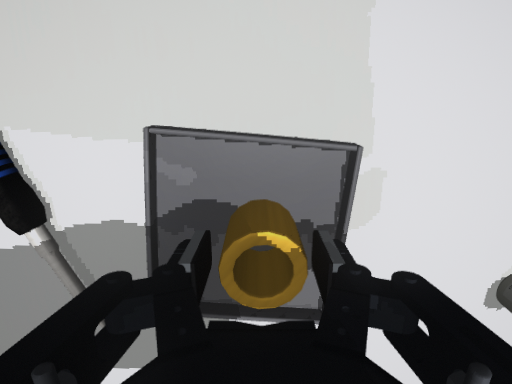

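The bushing (263,270) stands free on the tray floor with its top at 48 mm, between the open fingers. I'll raise the arm clear.

```bash
python3 -m pendant '[[0,0,-12,0,0,0,54],[0,0,-25,0,0,0,54],[0,0,-35,0,0,0,54],[0,0,-35,0,0,0,54],[-20,0,-30,0,0,0,54],[-20,0,-10,0,0,0,54],[0,0,0,0,0,0,54],[0,0,0,0,0,0,54]]'; python3 - <<'E'
from h import *
w=shot('wrist'); save(w,'w8.png')
C=cloud(w)
h=cv2.cvtColor(w['pixels'],cv2.COLOR_RGB2HSV)
m=cv2.inRange(h,(15,70,60),(35,255,255)); n,l,st,c=cv2.connectedComponentsWithStats(m)
for i in range(1,n):
  if st[i,4]>300:
    P=C[l==i]; z=np.percentile(P[:,2],90); T=P[(abs(P[:,2]-z)<.004)]
    print(st[i],z,np.median(T[:,2]),cv2.minEnclosingCircle(T[:,:2].astype(np.float32)))
a=shot('top'); h=cv2.cvtColor(a['pixels'],cv2.COLOR_RGB2HSV)
m=cv2.inRange(h,(15,70,60),(35,255,255)); n,l,st,c=cv2.connectedComponentsWithStats(m)
for i in range(1,n):
    if st[i,4]>20 and 200<c[i][0]<350 and 160<c[i][1]<240: print('top',st[i],onplane(a,[c[i]],.04)[0].round(3))
E
```

```text
time: 10.73
eef_pos: [0.5354, 0.0571, 0.1656]
eef_rot: [3.129, 0.012, 1.546]
wrist_force: [-0.3, 0.3, -0.9]
gripper_width: 0.0541
[ 244  118   44   45 1098] 0.04879286804802583 0.047899133505386327 ((0.5412814617156982, 0.09706446528434753), 0.019887318834662437)
top [327 199  14  12 135] [ 0.465 -0.234  0.04 ]
```

View pics/w8.png

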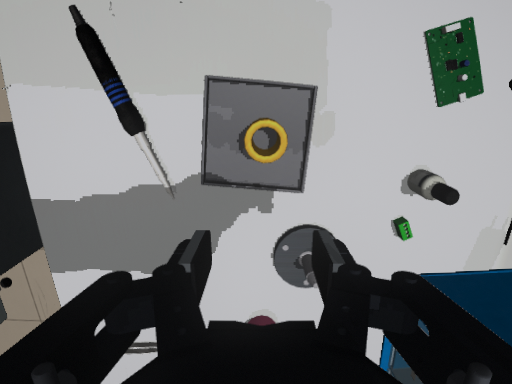

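The ring (266,141) stands upright in the tray (centre about 259,135), and the arm is clear. The narrow bushing hasn't moved.

```bash
python3 -c "
from workcell import manip; print(manip.finish_job())"
```

```text
the job is handed in; nothing more can be done
None
```

I slid the wide-bored bushing over the gauge pin until it rested on the base, then set it down upright in the tray for passed parts. I handed the job in at about 11 s; no verdict was reported.

- **On the gauge:** with the grip released, its top measured 57 mm above the bench, which is fully down. It was about 1–2 mm off the pin's axis.
- **In the tray:** its top measured 48 mm, so it stands on the floor. It is upright, about 8 mm from the tray's centre in x and under 1 mm in y; the limit is 35 mm.
- **Narrow-bored bushing:** the top camera found it at exactly the same pixels as at the start, so it has not moved.
- **Arm:** it was clear of everything when I handed in, with the tool 166 mm above the bench.

Two things were less exact:
- **Gauge position:** estimates of its centre disagreed by about 3 mm in x (0.585 to 0.588 m). I aimed between them, and the fit has 5 mm of clearance all round.
- **Last approach to the tray:** the smallest downward moves hardly moved the arm, and it crept about 4 mm in x. I released the bushing with its top reading less than 1 mm above its resting height.

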